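Take a shock-pulse reading at the split bearing

TASK

Take a reading at the split bearing (the large housing with two cap bolts) of the idling test rig: pull the round-handled probe straight up out of its tube in the stand, set it square on the slanting face of that bearing's measuring stud and press gently, so that its spring tip goes at least half way in, for about two seconds. Then put the probe back fully home in the tube it came from, without dropping it, and let go. Keep off the turning shaft and leave everything else as it is.

Things in the scene. Friction and masses are not known exactly. Their poses are not given: they have to be found in the camera images.
- probe: Shock-pulse probe, 173 mm, 0.16 kg, tip down in a tube of the stand. Round grey 30 mm handle with black bands and domed cap. Origin on its axis at the underside of the black collar (47 mm wide, 5 thick) that rests on the rim; z up the axis to the cap. Handle z 5 to 73 mm, cap to 85. Below: 30 mm body to z -45, taper, 20 mm rubber sleeve to -80, 8 mm steel tip to -88.
- tip (a joint): Spring-loaded tip of the probe, in m: 0 = fully out (as it is at rest), 0.008 = fully pushed in (then the rubber sleeve meets the surface). Pushing it takes about 2 N at the start, 4 N half way and 6 N fully in; beyond that the probe is stiff.
- probe_tip (a point): The end of the probe's steel tip, on the probe's axis.
- stand: Fixed stand: grey base 85 x 225 x 12 mm, three upright tubes in a row along its y, 75 mm apart, the middle one at the origin; instruments in any order. Tubes 44 mm outside, 36 inside (3 mm play round the probe), rims 105 mm up, inner floor 14 mm up. Origin under the base's centre, x away from the robot. Grip across the row, along x: there is no finger room between neighbours.
- split_bearing: The bearing to check: large grey split plummer block, round body 76 mm diameter and 60 mm wide, two cap bolts standing up fore and aft of it, on an aluminium riser on the rig's bed. Origin under the riser, 40 mm above the bench; the shaft passes along y 90 mm above the origin. It may be the nearer or the farther one from the motor.
- split_stud: Steel measuring stud of the split bearing, sticking up out of the housing's shoulder and leaning 35 degrees from vertical towards the robot's side. Flat round head 26 mm diameter, 8 mm thick, standing 20 mm out of the housing. Origin at the centre of the flat face; z points out of the face. About 0.18 m above the bench.
- pillow_bearing: The other bearing, not to be measured: slimmer dark one-piece pillow block (round body 62 mm diameter, 34 mm wide) without cap bolts, with a like stud. Origin at the centre of its riser's underside.
- rig: The test rig, fixed: bed 260 x 540 mm and 40 mm high, red motor at its +y end (top of terminal box 0.25 m above the bench), yellow coupling guard, then the two bearings. Origin under the shaft axis at the centre of the bed's underside; the shaft runs along y, 130 mm above it.
- shaft: The rig's steel shaft, 20 mm diameter, turning slowly; origin on its axis in line with the rig's origin, 130 mm above the bench, y along the axis. It ends 245 mm from there towards -y. Not to be touched.
- thermometer: Contact thermometer with a flat black paddle handle (18 x 36 mm, top 75 mm above its collar) standing in another tube; leave it. Origin at its collar's underside.
- lamp: Inspection lamp with a dark bell-shaped head (46 mm diameter, top 65 mm above its collar) standing in the third tube; leave it. Origin at its collar's underside.
- wrench: Combination wrench, 163 mm long, lying on the rig's bed in front of the motor; leave it.
- tachometer: Black hand-held tachometer, 210 x 56 x 32 mm, lying on the bench; leave it. Origin at the centre of its underside.
- padlock: Brass padlock with a red tag, about 145 x 40 x 22 mm, lying on the bench; leave it. Origin under the brass body.
- grease_tin: Tin, 74 mm diameter, 90 mm high, standing on the bench beyond the stand; leave it.

How it is judged:
On the way, in this order (a step that is already met when the one before it is completed fails the run):
1. the probe has been pulled clear of its tube (z of probe_tip in the frame of stand above 0.11 m), for 0.1 s.
2. for one second: the probe's tip on the face of the split bearing's stud (within 10 mm of its centre), pushed in by more than 3 mm, the probe within 12 degrees of square to the face (distance between probe_tip and split_stud below 0.01 m and value of joint tip above 0.003 m and angle between the z axis of probe and the z axis of split_stud, either way round below 0.21 rad and contact force between probe and split_bearing above 1 N), for 1 s.
At the end, for the whole second after the job is handed in: The probe stands released and at rest in the tube it came from, its collar on the rim: within 8 mm of where it stood at the start and within 6 degrees of upright (distance of probe from where it was at the start of the episode below 0.008 m and angle between probe's own z axis and vertical below 0.1 rad and linear speed of probe below 0.02 m/s and contact force between the fingers and probe below 0.05 N); the robot touches nothing.
It fails at once if the bearing is pressed with more than 25 N (contact force between probe and split_bearing above 25 N).
It fails at once if the probe is dropped (falls free faster than 0.6 m/s) (contact force between the fingers and probe below 0.05 N and linear speed of probe above 0.6 m/s).
It fails at once if the turning shaft is touched (contact force between any of the arm, the fingers, probe and shaft above 0.5 N).
It fails at once if the other instruments are moved by more than 20 mm (distance of any of thermometer, lamp from where it was at the start of the episode above 0.02 m).
It fails at once if the wrench, tachometer, padlock or tin is moved by more than 30 mm (distance of any of wrench, tachometer, padlock, grease_tin from where it was at the start of the episode above 0.03 m).
It also fails if it takes over 56 s, if anything falls off the work surface, if the arm or the gripper's body presses on something with over 40 N, if the wrist force passes 120 N, or if a joint passes its speed limit or range.

ROBOT

A 6-joint arm with a two-finger parallel gripper is mounted at the origin on the work surface. World frame = base frame: x ahead of the robot, y to its left, z up, the work surface at z = 0. Lengths are in m, angles in rad, forces in N, time in s.
With the tool pointing down it reaches from about 0.35 to 0.875 m from the base axis. Payload 4.2 kg.
Tool frame: the origin (TCP) lies midway between the tips of the shut fingers; the grasp point (between the pads) lies 19 mm behind it (bot.tcp_to_grasp is the distance from the TCP to the grasp point, in m); z points along the fingers, y is the line along which they close (so a half turn about z gives the same grasp; the last joint's range is limited). The gripper opens to 87 mm and grips with 3 to 60 N. Pads are 19 mm wide; open, the fingers measure 117 mm over their backs; the gripper's body (75 mm by 190 mm) begins 51 mm behind the grasp point.
Start: joints at [-1.012, 0.385, 0.008, 0, -1.194, -0.259], TCP at [0.185, -0.597, 0.223] pointing down, gripper open.
Joint ranges: [-3.14, 3.14], [-1.21, 2.06], [-1.07, 1.41], [-3.16, 2.05], [-2.99, -0.16], [-3.1, 3.1]. Speed limits (rad/s): [2.79, 2.79, 3.14, 3.14, 3.14, 3.14].

INTERFACE

Orientations are given as a unit quaternion [w, x, y, z].
In Python, from rig import bot gives the robot as it stands.
- The arm moves only by the tool arm_command, never from a script. Its argument "steps" is one flat list of numbers, 7 for each row, row after row: the turn, a rotation vector about the tool's x, y, z normalised to -1 to 1, where 1 is 90 degrees, then the shift along the tool's x, y, z normalised to -1 to 1, where 1 is 0.5 m, then the closure in counts, from 0 (fully open) to 255 (shut). In form: [wx, wy, wz, dx, dy, dz, claw, wx, wy, wz, dx, dy, dz, claw, ...]. A call has 1 to 8 rows; each row is the pose to reach, as a shift and turn from the pose commanded when the call began, along the tool's axes at that moment; what a row does not reach only later rows make up. A row lasts 1/12 s, in which the tool goes at most 41.7 mm and 7.16 degrees, less where a joint would pass 70% of its speed; a pose out of reach is approached as far as the arm can. A call with a number of a shift or a turn outside -1 to 1 is refused whole. A call with a gripper value outside its range is refused whole. The fingers move at their own pace and stop on an object; the grip force is fixed at half the most. Time passes only in rows, so rows that repeat a pose let the fingers close. It gives the time, the measured TCP pose, the force, the opening and the grip force at its end, in the units of the state.
- bot.observe(): the state, without advancing time (a new reading comes with each control period).
- bot.camera(name): name is "scene" or "top" or "wrist"; returns a dict with "img" (480x640x3 uint8, blue, green, red), "camera_matrix" (3x3 intrinsics, pixels), "extrinsics" (4x4, takes a point from camera to world coordinates). Camera axes: x right, y down, z forward; pixel columns grow to the right and rows downward; lengths in m; the calibration is good to about 2 mm. A picture is of the moment at which its call begins. There is no depth.
- bot.hand_in(): hands the job in; it is judged then, once.
Trained networks look in a picture, given as the dict that the camera call returned (one of the last four; its "shot" number tells which), for a name from the list of things; names that differ only in an ending like _2 or _b are one class to them, and where a whole thing is asked for, a point or a joint stands for the part that bears it (a point fixed in the world has none). Each returns a list of dicts, best first, with "conf" (0 to 1); they miss things now and then, are a little off and sometimes report something else, mostly with a low value. They report only what shows in the picture. A call takes as long as a camera call.
- bot.cut_out(name, picture): "pixels" (480x640 bool, what is visible of it) and "box" ([left, top, right, bottom] in pixels, round what is visible of it).
The state is a dict: "time_s": time; "joint_pos": joint angles; "joint_velocities": joint speeds; "joint_efforts": joint torques, N m; "eef_pos": TCP position; "tcp_rot": TCP orientation; "contact_force": force on the tool from outside, world axes, zero at the start; "ft_torque": the same for the moment, N m; "width": finger opening in m; "gripper_force": force on a finger pad.
Only numpy, scipy, OpenCV 4.12 (cv2) and the standard library are available. Lean on these libraries where they do the work, as an engineer would, in place of code of your own. Each camera call takes 0.05 s, during which the arm holds its last target. There are 200 camera calls.

## Working session

There is one attempt and no reset: what is moved stays moved. The work goes in short steps, Python scripts to look and compute and a tool call to move; the robot and the scene stay as the last step left them, time stands still between calls to the robot, and variables do not carry over. Pictures are saved under pics/ and viewed, at most 10 in all, crops included, and the job is handed in when it is done.

Besides the shell and the picture viewer there is one more tool, called by a JSON object that holds its "op" and its "data", one argument or row to a line. arm_command: Moves the arm, as the interface text tells. Scaled input: -1 to 1 covers 0.5 m each way for a shift and 90 degrees each way for a turn. Its arguments: {"type":"object","properties":{"steps":{"type":"array","items":{"type":"number"}}},"required":["steps"]}

```bash
mkdir -p pics; ls; cat > h.py <<'E'
import numpy as np, cv2
from rig import bot
def ray(p,u,v):
    K=p["camera_matrix"];E=p["extrinsics"]
    d=E[:3,:3]@np.linalg.solve(K,[u,v,1.]);return E[:3,3],d/np.linalg.norm(d)
def onz(p,u,v,z):
    o,d=ray(p,u,v);return o+d*(z-o[2])/d[2]
def proj(p,X):
    E=p["extrinsics"];c=E[:3,:3].T@(np.asarray(X)-E[:3,3]);q=p["camera_matrix"]@c;return q[:2]/q[2]
def tri(rs):
    A=0;b=0
    for o,d in rs:
        M=np.eye(3)-np.outer(d,d);A=A+M;b=b+M@o
    return np.linalg.solve(A,b)
E
python3 - <<'E'
from h import *
s=bot.observe();print({k:np.round(v,3) for k,v in s.items()})
for c in("scene","top"):
    p=bot.camera(c);cv2.imwrite(f"pics/{c}0.png",p["img"]);print(c,np.round(p["extrinsics"],3).tolist(),p["camera_matrix"].tolist())
    for n in("probe","stand","split_bearing","split_stud","thermometer","lamp","pillow_bearing"):
        for r in bot.cut_out(n,p)[:2]:
            m=r["pixels"];ys,xs=np.nonzero(m);print(n,round(r["conf"],2),r["box"],xs.mean().round(1),ys.mean().round(1),len(xs))
E
```

```text
pics
{'time_s': np.float64(0.0), 'joint_pos': array([-1.012e+00,  3.860e-01,  7.000e-03, -1.000e-03, -1.194e+00,
       -2.590e-01]), 'joint_velocities': array([ 0.003,  0.   , -0.   ,  0.001, -0.   ,  0.001]), 'joint_efforts': array([ 0.0000e+00, -3.9067e+01,  1.8741e+01,  4.2200e+00,  1.1000e-02,
       -0.0000e+00]), 'eef_pos': array([ 0.184, -0.597,  0.221]), 'tcp_rot': array([-0.   , -0.149,  0.989,  0.001]), 'contact_force': array([-0.608, -0.495, -0.366]), 'ft_torque': array([ 0.005, -0.009,  0.002]), 'gripper_force': np.float64(0.0), 'width': np.float64(0.087)}
scene [[0.587, 0.486, -0.647, 1.218], [0.809, -0.336, 0.482, -0.587], [0.017, -0.807, -0.59, 0.791], [0.0, 0.0, 0.0, 1.0]] [[494.88340977927817, 0.0, 333.383316610222], [0.0, 494.88340977927817, 241.74523578951505], [0.0, 0.0, 1.0]]
probe 0.74 [193.5, 283.0, 218.3, 325.6] 204.8 304.7 743
split_bearing 0.89 [360.3, 229.5, 433.9, 304.5] 395.7 264.0 3032
split_stud 0.67 [381.4, 224.4, 398.1, 237.5] 390.1 232.2 94
thermometer 0.77 [226.4, 267.8, 249.4, 303.9] 236.3 286.2 727
thermometer 0.62 [251.9, 249.0, 276.5, 285.7] 264.2 267.5 722
lamp 0.62 [251.9, 246.0, 274.9, 288.8] 264.4 267.1 669
pillow_bearing 0.68 [415.1, 215.5, 462.2, 287.8] 437.6 253.2 1951
top [[0.021, -0.993, 0.115, 0.395], [-1.0, -0.023, -0.015, -0.044], [0.018, -0.115, -0.993, 1.098], [0.0, 0.0, 0.0, 1.0]] [[491.4356663664649, 0.0, 324.97422165251123], [0.0, 491.4356663664649, 240.7594844360195], [0.0, 0.0, 1.0]]
probe 0.74 [469.0, 219.6, 500.6, 247.4] 481.6 234.1 522
stand 0.68 [119.2, 280.2, 170.3, 376.0] 144.9 334.2 2425
stand 0.65 [379.3, 221.6, 482.5, 275.5] 428.1 249.5 2561
split_bearing 0.93 [254.2, 151.9, 298.3, 242.0] 276.4 196.5 2726
split_stud 0.44 [266.5, 195.3, 280.6, 206.1] 272.7 200.1 132
thermometer 0.96 [431.7, 232.7, 458.8, 254.1] 444.3 241.9 484
lamp 0.86 [394.3, 237.1, 422.4, 262.2] 409.2 248.5 590
pillow_bearing 0.72 [208.6, 154.2, 241.1, 224.6] 222.2 191.5 1938
```

```bash
python3 - <<'E'
import cv2
s=cv2.imread("pics/scene0.png");t=cv2.imread("pics/top0.png")
cv2.imwrite("pics/c1.png",cv2.resize(s[190:360,160:480],(800,425),interpolation=cv2.INTER_CUBIC))
cv2.imwrite("pics/c2.png",cv2.resize(t[130:300,180:510],(800,412),interpolation=cv2.INTER_CUBIC))
E
```

```text
(no output)
```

View pics/c1.png

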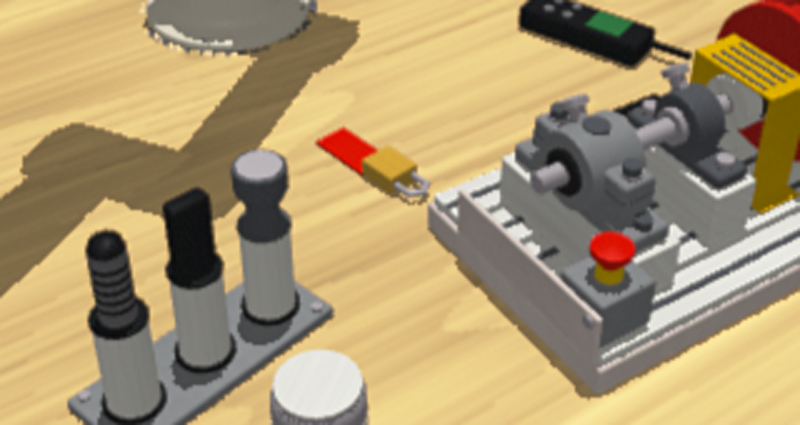

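View pics/c2.png

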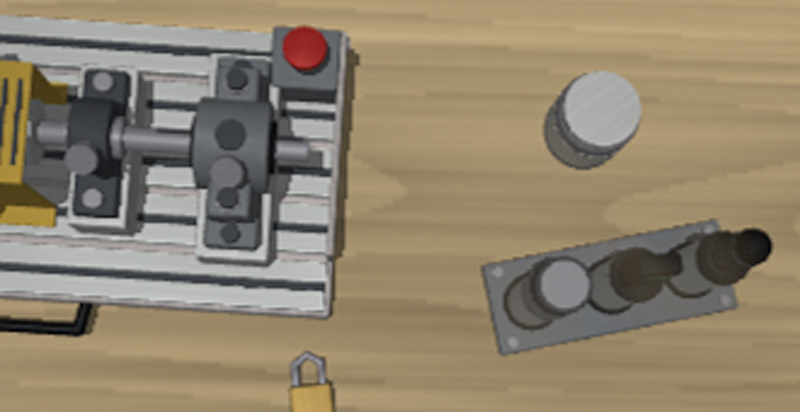

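The scene crop shows the round banded probe at the near end of the row (cap ≈ (105,245)), the thermometer in the middle and the lamp at the far end. The split bearing is at (600,160) with its stud at (570,105). In the top crop the stud head is at (226,170), the probe cap at (752,246), and the stand's base corners are clear.

```bash
python3 - <<'E'
from h import *
from scipy.spatial.transform import Rotation as R
P={c:bot.camera(c) for c in("scene","top")}
s,t=P["scene"],P["top"]
f2=lambda x,y:(180+x*330/800,130+y*170/412)
f1=lambda x,y:(160+x*.4,190+y*.4)
c=[onz(t,*f2(*q),.012) for q in((485,266),(716,222),(735,302),(502,353))]
C=np.mean(c,0);ydir=(c[0]-c[1]+c[3]-c[2]);print("stand",C,np.degrees(np.arctan2(-ydir[0],ydir[1])), [np.linalg.norm(c[i]-c[i-1]).round(3) for i in range(4)])
yh=ydir/np.linalg.norm(ydir)
print("probe pred",C-yh*.075,"lamp pred",C+yh*.075)
X=tri([ray(s,*f1(105,240)),ray(t,*f2(752,246))]);print("cap tri",X)
S=tri([ray(s,390.1,232.2),ray(t,272.7,200.1)]);print("stud tri",S)
S=tri([ray(s,*f1(570,103)),ray(t,*f2(226,170))]);print("stud tri eye",S)
a=onz(t,*f2(310,150),.13);b=onz(t,*f2(45,130),.13);d=b-a;print("shaft end",a,"yaw",np.degrees(np.arctan2(-d[0],d[1])))
e=[onz(t,*f2(*q),.04) for q in((348,35),(328,315),(0,15),(0,297))];
d=e[0]-e[1];print("bed edge",e, np.degrees(np.arctan2(d[1],d[0])), d)
d=e[3]-e[1];print(np.degrees(np.arctan2(-d[0],d[1])))
print(R.from_quat(bot.observe()["tcp_rot"],scalar_first=True).as_matrix().round(3))
E
```

```text
stand [ 0.51104333 -0.29936755  0.012     ] 12.848788435899182 [np.float64(0.081), np.float64(0.219), np.float64(0.076), np.float64(0.221)]
probe pred [ 0.52772174 -0.37248958  0.012     ] lamp pred [ 0.49436492 -0.22624553  0.012     ]
cap tri [ 0.52629817 -0.37057138  0.18335449]
stud tri [0.57918812 0.04327906 0.16998705]
stud tri eye [0.57746329 0.04061813 0.17300177]
shaft end [ 0.60541097 -0.02299712  0.13      ] yaw -2.945786994613191
bed edge [array([ 0.73295318, -0.05302226,  0.04      ]), array([ 0.47579274, -0.04081749,  0.04      ]), array([0.74311744, 0.26464225, 0.04      ]), array([0.48515996, 0.25041848, 0.04      ])] -2.717205312444994 [ 2.57160445e-01 -1.22047741e-02  2.22044605e-16]
-1.842208531322461
[[-0.955 -0.295  0.   ]
 [-0.295  0.955 -0.   ]
 [-0.    -0.    -1.   ]]
```

```bash
cat >> h.py <<'E'
from scipy.spatial.transform import Rotation as R
def pose():
    s=bot.observe();return np.array(s["eef_pos"]),R.from_quat(s["tcp_rot"],scalar_first=True)
def go(pos,Rt):
    p,r=pose();w=(r.inv()*Rt).as_rotvec()/(np.pi/2);d=r.inv().apply(np.asarray(pos)-p)/.5
    print("row",w.round(4),d.round(4))
def frame(z,y):
    z=z/np.linalg.norm(z);y=y-z*(y@z);y=y/np.linalg.norm(y);return R.from_matrix(np.c_[np.cross(y,z),y,z])
YS=np.radians(12.8);GY=-np.array([np.cos(YS),np.sin(YS),0.])
E
python3 -c "
from h import *
go([.527,-.3715,.30],frame(np.array([0,0,-1.]),GY))"
```

```text
row [-0.     -0.     -0.9514] [-0.7875  0.2289 -0.1548]
```

{"op": "arm_command", "data": {
  "steps": [0,0,-0.951,-0.788,0.229,-0.155,0,0,0,-0.951,-0.788,0.229,-0.155,0,0,0,-0.951,-0.788,0.229,-0.155,0,0,0,-0.951,-0.788,0.229,-0.155,0,0,0,-0.951,-0.788,0.229,-0.155,0,0,0,-0.951,-0.788,0.229,-0.155,0,0,0,-0.951,-0.788,0.229,-0.155,0,0,0,-0.951,-0.788,0.229,-0.155,0]
}}

```text
time_s: 1.57
eef_pos: [0.4595, -0.4155, 0.2852]
tcp_rot: [0.0, -0.608, 0.794, -0.0]
contact_force: [-0.2, -0.2, -0.5]
width: 0.0872
gripper_force: 0.0
```

```bash
python3 -c "
from h import *
print(pose()[0],np.round(bot.observe()['joint_pos'],2))
go([.527,-.3715,.30],frame(np.array([0,0,-1.]),GY))"
```

```text
[ 0.45949841 -0.41546045  0.28515722] [-0.47  0.34  0.1   0.   -1.33  0.21]
row [-3.000e-04 -2.000e-04 -3.107e-01] [-0.1202 -0.1073 -0.0297]
```

{"op": "arm_command", "data": {
  "steps": [0,0,-0.311,-0.12,-0.107,-0.03,0,0,0,-0.311,-0.12,-0.107,-0.03,0,0,0,-0.311,-0.12,-0.107,-0.03,0,0,0,-0.311,-0.12,-0.107,-0.03,0,0,0,-0.311,-0.12,-0.107,-0.03,0,0,0,-0.311,-0.12,-0.107,-0.03,0]
}}

```text
time_s: 2.07
eef_pos: [0.5257, -0.3733, 0.2993]
tcp_rot: [0.0, 0.779, -0.627, -0.0]
contact_force: [-0.5, -1.0, -0.7]
width: 0.087
gripper_force: 0.0
```

```bash
python3 - <<'E'
from h import *
p=bot.camera("wrist");cv2.imwrite("pics/w1.png",p["img"]);print(p["extrinsics"].round(3).tolist(),p["camera_matrix"].round(0).tolist(),pose()[0],np.round(bot.observe()['joint_pos'],2))
print("pred cap",proj(p,[.527,-.3715,.19]),"collar",proj(p,[.527,-.3715,.11]))
for n in("probe","stand","thermometer"):
    for r in bot.cut_out(n,p)[:2]: print(n,r["conf"],r["box"])
E
```

```text
[[-0.977, -0.205, -0.064, 0.544], [-0.215, 0.933, 0.289, -0.453], [0.0, 0.296, -0.955, 0.461], [0.0, 0.0, 0.0, 1.0]] [[353.0, 0.0, 317.0], [0.0, 353.0, 238.0], [0.0, 0.0, 1.0]] [ 0.52542415 -0.37352567  0.29935738] [-0.37  0.38  0.19  0.   -1.38  0.58]
pred cap [315.1204552 237.7225156] collar [315.42313578 214.5888568 ]
probe 0.79 [291.7, 190.3, 332.7, 249.1]
stand 0.84 [281.7, 167.1, 345.3, 328.3]
thermometer 0.58 [293.4, 259.4, 333.1, 326.5]
```

View pics/w1.png

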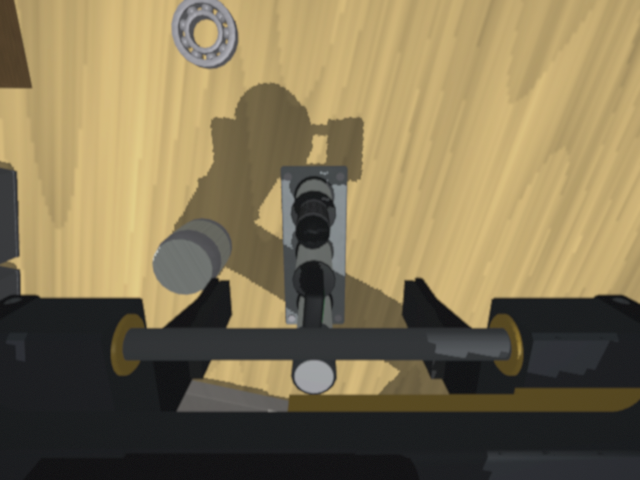

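The wrist view looks straight along the stand row: probe cap ≈ (312,232), collar 292–333 px, thermometer and lamp below. The row is vertical in the picture, so the yaw is right. The probe is about 3 mm left of the prediction, so I'll refine it.

```bash
python3 - <<'E'
from h import *
from scipy.optimize import least_squares
p=bot.camera("wrist");t=bot.camera("top");sc=bot.camera("scene")
def box(p,x,y):
    q=[proj(p,[x+r*np.cos(a),y+r*np.sin(a),z]) for r,z in((.0235,.105),(.0235,.110),(.015,.178),(.0105,.187),(.003,.19)) for a in np.linspace(0,6.28,40)]
    q=np.array(q);return np.r_[q.min(0),q.max(0)]
for nm,q in(("wrist",p),("top",t),("scene",sc)):
    b=bot.cut_out("probe",q)[0]["box"];f=least_squares(lambda v:box(q,*v)-b,[.527,-.3715]);print(nm,f.x,f.fun.round(1))
E
```

```text
wrist [ 0.53033853 -0.3717334 ] [-0.4 -1.2  0.4  1. ]
top [0.61819179 0.10318108] [ 42.7  -2.1 -46.    2.5]
scene [ 0.53090138 -0.37108685] [-1.7 -0.4  1.8  0.3]
```

```bash
python3 -c "
from h import *
go([.5305,-.3715,.128],frame(np.array([0,0,-1.]),GY))"
```

```text
row [ 0.      0.0001 -0.0041] [-0.0018 -0.0106  0.3428]
```

{"op": "arm_command", "data": {
  "steps": [0,0,-0.004,-0.002,-0.011,0.05,0,0,0,-0.004,-0.002,-0.011,0.12,0,0,0,-0.004,-0.002,-0.011,0.2,0,0,0,-0.004,-0.002,-0.011,0.27,0,0,0,-0.004,-0.002,-0.011,0.32,0,0,0,-0.004,-0.002,-0.011,0.343,0,0,0,-0.004,-0.002,-0.011,0.343,0,0,0,-0.004,-0.002,-0.011,0.343,0]
}}

```text
time_s: 3.23
eef_pos: [0.5315, -0.3718, 0.1287]
tcp_rot: [0.0, 0.782, -0.624, 0.001]
contact_force: [0.9, 0.6, 0.7]
width: 0.0872
gripper_force: 0.0
```

{"op": "arm_command", "data": {
  "steps": [0,0,0,0,0,0,130,0,0,0,0,0,0,170,0,0,0,0,0,0,200,0,0,0,0,0,0,220,0,0,0,0,0,0,230,0,0,0,0,0,0,230,0,0,0,0,0,0,230,0,0,0,0,0,0,230]
}}

```text
time_s: 3.9
eef_pos: [0.5309, -0.3712, 0.1279]
tcp_rot: [0.0, 0.782, -0.624, -0.0]
contact_force: [-0.2, -0.4, -0.1]
width: 0.0413
gripper_force: 0.0
```

{"op": "arm_command", "data": {
  "steps": [0,0,0,0,0,0,255,0,0,0,0,0,0,255,0,0,0,0,0,0,255,0,0,0,0,0,0,255,0,0,0,0,0,0,255,0,0,0,0,0,0,255]
}}

```text
time_s: 4.4
eef_pos: [0.5306, -0.3712, 0.1278]
tcp_rot: [0.0, 0.782, -0.624, -0.0]
contact_force: [-1.2, 0.0, 0.6]
width: 0.0298
gripper_force: 30.0
```

{"op": "arm_command", "data": {
  "steps": [0,0,0,0,0,-0.03,255,0,0,0,0,0,-0.07,255,0,0,0,0,0,-0.12,255,0,0,0,0,0,-0.17,255,0,0,0,0,0,-0.22,255,0,0,0,0,0,-0.27,255,0,0,0,0,0,-0.32,255,0,0,0,0,0,-0.36,255]
}}

```text
time_s: 5.07
eef_pos: [0.5312, -0.3712, 0.3096]
tcp_rot: [-0.0, 0.782, -0.624, 0.001]
contact_force: [-0.1, -0.7, -0.9]
width: 0.0295
gripper_force: 30.0
```

```bash
python3 - <<'E'
from h import *
s=bot.observe();print(s["width"],s["gripper_force"],s["contact_force"],pose()[0])
p=bot.camera("wrist");sc=bot.camera("scene")
a=np.hstack([p["img"],sc["img"]]);cv2.imwrite("pics/lift.png",cv2.resize(a,(800,300)))
# stud seen from wrist/scene
for nm,q in(("w",p),("s",sc)):
    for n in("split_stud","probe","split_bearing"):
        for r in bot.cut_out(n,q)[:1]: print(nm,n,r["conf"],r["box"])
# predicted tip (held): tcp z -> tip 0.111 below tcp
P,r=pose();print("tip pred",proj(sc,P+r.apply([0,0,.111])),"cap",proj(sc,P-r.apply([0,0,.062])))
n=np.array([-np.sin(np.radians(35))*np.cos(np.radians(-2.5)),-np.sin(np.radians(35))*np.sin(np.radians(-2.5)),np.cos(np.radians(35))])
S=np.array([.578,.042,.172])
Rt=frame(-n,GY)
print(n,Rt.as_matrix().round(3));go(S+n*(.111+.10),Rt)
E
```

```text
0.029474216062259046 30.00005716457963 [-0.09139958 -0.66186778 -0.9012358 ] [ 0.53122909 -0.37117438  0.30959991]
w probe 0.77 [275.7, 224.9, 360.2, 394.7]
s split_stud 0.63 [381.2, 225.4, 396.0, 239.5]
s probe 0.82 [177.4, 210.1, 204.9, 280.1]
s split_bearing 0.61 [359.4, 230.0, 434.3, 301.7]
tip pred [202.02970671 282.42331453] cap [187.05375284 201.43124077]
[-0.57303052  0.02501905  0.81915204] [[ 0.218 -0.79   0.573]
 [-0.959 -0.283 -0.025]
 [ 0.182 -0.544 -0.819]]
row [ 0.3739  0.1146 -0.0342] [-0.8481 -0.0424 -0.0762]
```

View pics/lift.png

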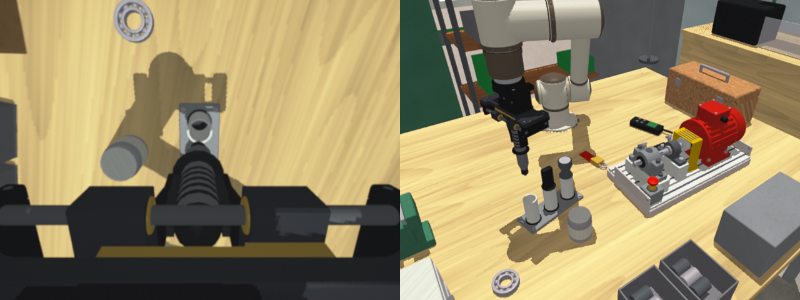

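The wrist half (left) shows the probe held straight between the fingers over its empty tube. The scene half shows it hanging vertically clear of the stand. Next, tilt it and move to a standoff in front of the stud.

{"op": "arm_command", "data": {
  "steps": [0,0,0,-0.05,0,-0.06,255,0.08,0.02,-0.01,-0.13,-0.01,-0.1,255,0.15,0.04,-0.01,-0.21,-0.01,-0.1,255,0.22,0.07,-0.02,-0.29,-0.02,-0.1,255,0.29,0.09,-0.03,-0.37,-0.02,-0.1,255,0.35,0.11,-0.03,-0.45,-0.03,-0.1,255,0.374,0.115,-0.034,-0.53,-0.03,-0.1,255,0.374,0.115,-0.034,-0.61,-0.04,-0.1,255]
}}

```text
time_s: 6.13
eef_pos: [0.479, -0.0744, 0.3555]
tcp_rot: [-0.17, 0.761, -0.574, 0.249]
contact_force: [0.6, -0.9, -2.2]
width: 0.0293
gripper_force: 30.0
```

```bash
cat >> h.py <<'E'
a=np.radians(35);b=np.radians(-2.5)
n=np.array([-np.sin(a)*np.cos(b),-np.sin(a)*np.sin(b),np.cos(a)]);RT=frame(-n,GY)
E
python3 - <<'E'
from h import *
S=np.array([.5765,.042,.175])
print(np.round(bot.observe()["joint_pos"],2),bot.observe()["gripper_force"])
go(S+n*(.111+.10),RT)
E
```

```text
[ 0.3  -0.25 -0.61  0.32 -0.65 -0.22] 29.99408524017781
row [-0.0003 -0.0015 -0.0002] [-0.2463 -0.0234 -0.0209]
```

{"op": "arm_command", "data": {
  "steps": [0,0,0,-0.06,-0.01,-0.01,255,0,0,0,-0.13,-0.02,-0.02,255,0,0,0,-0.19,-0.023,-0.021,255,0,-0.001,0,-0.23,-0.023,-0.021,255,0,-0.001,0,-0.246,-0.023,-0.021,255,0,-0.001,0,-0.246,-0.023,-0.021,255,0,-0.001,0,-0.246,-0.023,-0.021,255]
}}

```text
time_s: 6.72
eef_pos: [0.4592, 0.0466, 0.3491]
tcp_rot: [-0.17, 0.762, -0.573, 0.248]
contact_force: [-0.1, -0.3, -1.6]
width: 0.0294
gripper_force: 30.0
```

```bash
python3 - <<'E'
from h import *
S=np.array([.5765,.042,.175])
P,r=pose();print(P,np.round(bot.observe()["joint_pos"],2))
p=bot.camera("wrist");sc=bot.camera("scene");t=bot.camera("top")
cv2.imwrite("pics/w2.png",p["img"]);cv2.imwrite("pics/s2.png",cv2.resize(sc["img"][130:330,280:520],(720,600),interpolation=cv2.INTER_CUBIC))
tip=P+r.apply([0,0,.111])
for nm,q in(("w",p),("s",sc),("t",t)):
    print(nm,"tip",proj(q,tip),"S",proj(q,S))
    for k in("split_stud","probe"):
        for o in bot.cut_out(k,q)[:2]:
            ys,xs=np.nonzero(o["pixels"]);print(k,o["conf"],o["box"],xs.mean(),ys.mean())
E
```

```text
[0.45919612 0.04663817 0.34906486] [ 0.67 -0.29 -0.74  0.6  -0.73 -0.76]
w tip [316.80703435 235.11327885] S [319.93814475 210.22770779]
split_stud 0.97 [303.8, 198.9, 329.8, 223.8] 318.0378151260504 209.3172268907563
split_stud 0.18 [266.5, 236.7, 368.9, 287.6] 279.6578512396694 257.7818181818182
probe 0.75 [277.4, 223.8, 357.0, 393.1] 316.6177380952381 309.01154761904763
s tip [376.35554915 186.38012231] S [388.92056172 229.94917312]
split_stud 0.67 [381.3, 225.5, 396.1, 238.0] 390.02941176470586 232.23529411764707
probe 0.56 [348.5, 106.0, 378.0, 185.9] 363.1503604531411 146.64572605561278
t tip [266.72001719 222.05946363] S [272.98567777 200.89835383]
split_stud 0.67 [269.8, 193.2, 280.0, 207.7] 272.96666666666664 199.81333333333333
probe 0.56 [254.6, 214.8, 276.1, 277.6] 265.3032786885246 237.25204918032787
```

View pics/w2.png

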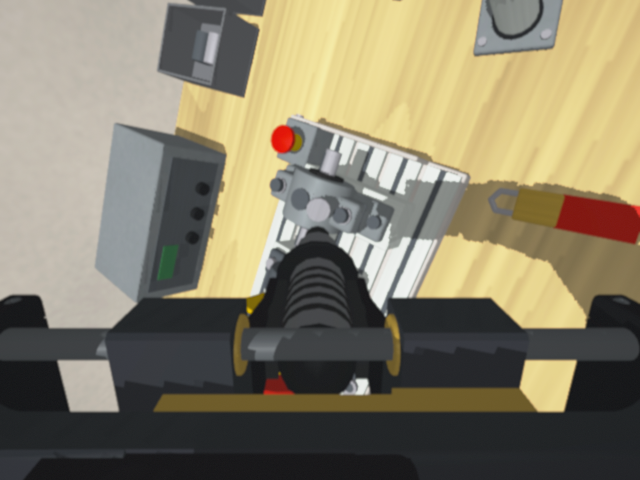

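View pics/s2.png

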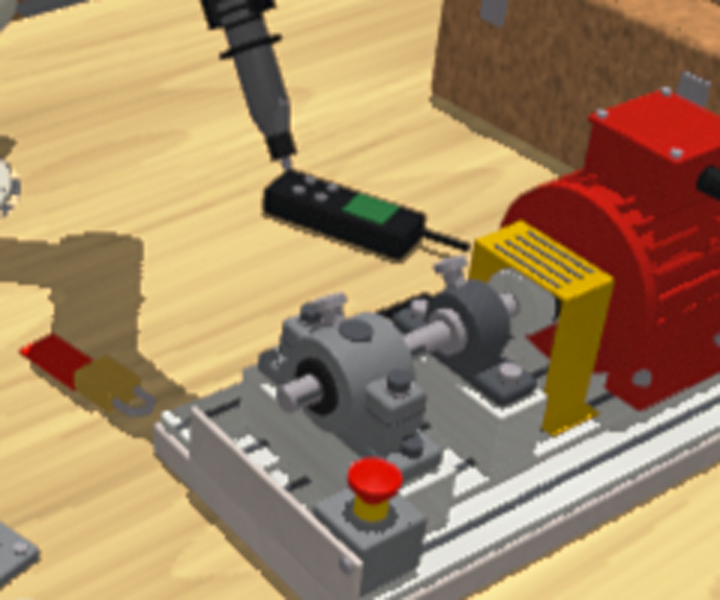

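Wrist view: the stud head is at (318,210), just beyond the probe tip and close to the predicted (320,210). In the scene crop the tip at (287,168) matches its prediction, and the stud face is at (328,300), also as predicted. The top and wrist masks run a few pixels past the predicted tip, so I'll check that in a zoom.

```bash
python3 - <<'E'
from h import *
S=np.array([.5765,.042,.175])
P,r=pose();tip=P+r.apply([0,0,.111])
o=[]
for c in("wrist","top"):
    p=bot.camera(c);im=p["img"];q=proj(p,tip);x0,y0=int(q[0])-33,int(q[1])-50
    z=cv2.resize(im[y0:y0+75,x0:x0+66],None,fx=6,fy=6,interpolation=cv2.INTER_CUBIC)
    for X,col in((tip,(0,255,0)),(S,(0,0,255)),(tip-r.apply([0,0,.008]),(255,255,0))):
        u=(proj(p,X)-[x0,y0]+.5)*6;cv2.drawMarker(z,tuple(int(v) for v in u),col,cv2.MARKER_CROSS,12,1)
    ring=np.array([(proj(p,S+RT.apply([.013*np.cos(t),.013*np.sin(t),0]))-[x0,y0]+.5)*6 for t in np.linspace(0,6.28,40)])
    cv2.polylines(z,[ring.astype(int).reshape(-1,1,2)],True,(0,0,255),1);o.append(z)
cv2.imwrite("pics/z3.png",np.hstack(o))
E
```

```text
(no output)
```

View pics/z3.png

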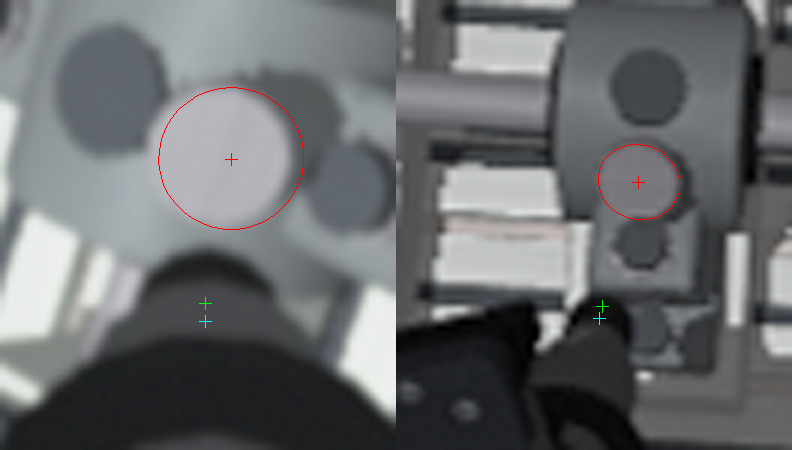

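The tip itself is hidden behind the sleeve edge in the wrist zoom, which explains the masks. The stud face centre agrees in the top view and is 2 px left of prediction in the wrist view (about 1 mm correction). I'll move in to an 8 mm gap.

```bash
python3 -c "
from h import *
S=np.array([.5773,.0423,.1755])
go(S+n*(.111+.008),RT)"
```

```text
row [-0.0011 -0.0011  0.0001] [-0.0048  0.0068  0.1828]
```

{"op": "arm_command", "data": {
  "steps": [-0.001,-0.001,0,-0.005,0.007,0.04,255,-0.001,-0.001,0,-0.005,0.007,0.09,255,-0.001,-0.001,0,-0.005,0.007,0.13,255,-0.001,-0.001,0,-0.005,0.007,0.16,255,-0.001,-0.001,0,-0.005,0.007,0.178,255,-0.001,-0.001,0,-0.005,0.007,0.183,255,-0.001,-0.001,0,-0.005,0.007,0.183,255,-0.001,-0.001,0,-0.005,0.007,0.183,255]
}}

```text
time_s: 7.93
eef_pos: [0.5092, 0.0456, 0.2733]
tcp_rot: [-0.171, 0.762, -0.574, 0.248]
contact_force: [-0.4, -0.4, -1.2]
width: 0.0294
gripper_force: 30.0
```

```bash
cat > f.py <<'E'
from h import *
S=np.array([.5773,.0423,.1755])
s=bot.observe();P,r=pose();tip=P+r.apply([0,0,.111]);z=r.apply([0,0,1])
print("F.n",np.dot(s["contact_force"],n),"gap",(tip-S)@n*1e3,"lat",np.linalg.norm((tip-S)-n*((tip-S)@n))*1e3,"ang",np.degrees(np.arccos(-z@n)))
E
python3 f.py; python3 - <<'E'
from h import *
sc=bot.camera("scene");t=bot.camera("top")
o=[cv2.resize(q["img"][v-40:v+35,u-33:u+33],None,fx=6,fy=6,interpolation=cv2.INTER_CUBIC) for q,u,v in((sc,389,225),(t,273,205))]
cv2.imwrite("pics/z4.png",np.hstack(o))
E
```

```text
F.n -0.7965214507165342 gap 8.259352516375353 lat 0.5319522121762355 ang 0.05315381546757387
```

View pics/z4.png

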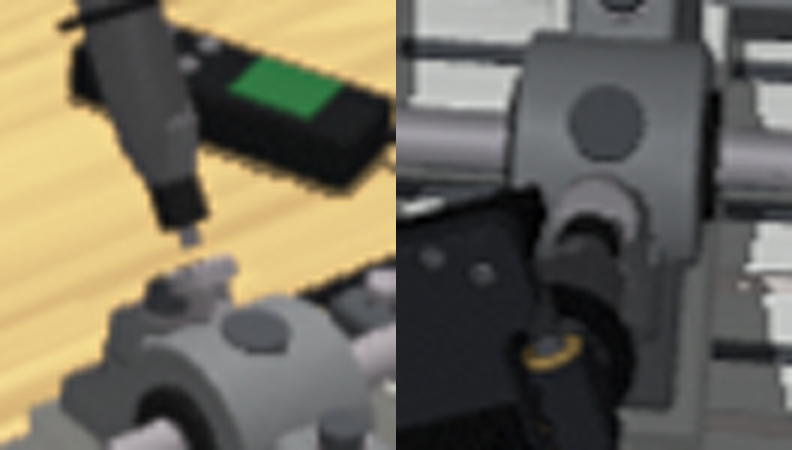

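Scene (left): the tip is a few millimetres above the stud face and about 2–3 mm from its centre line. Top (right): the sleeve is centred over the head. That is well inside tolerance, so I'll press in small steps.

{"op": "arm_command", "data": {
  "steps": [0,0,0,0.001,0,0.005,255,0,0,0,0.001,0,0.01,255,0,0,0,0.001,0,0.015,255,0,0,0,0.001,0,0.018,255,0,0,0,0.001,0,0.021,255,0,0,0,0.001,0,0.021,255,0,0,0,0.001,0,0.021,255]
}}

```text
time_s: 8.62
eef_pos: [0.5154, 0.0451, 0.2647]
tcp_rot: [-0.171, 0.762, -0.574, 0.248]
contact_force: [-2.0, 0.1, 1.5]
width: 0.0298
gripper_force: 30.0
```

```bash
python3 f.py
```

```text
F.n 2.3880200007663066 gap -2.361294412559296 lat 0.5447877713071038 ang 0.07656721096502381
```

{"op": "arm_command", "data": {
  "steps": [0,0,0,0,0,0.003,255,0,0,0,0,0,0.006,255,0,0,0,0,0,0.0065,255,0,0,0,0,0,0.0065,255]
}}

```text
time_s: 8.95
eef_pos: [0.5173, 0.045, 0.262]
tcp_rot: [-0.171, 0.762, -0.574, 0.248]
contact_force: [-2.5, 0.6, 1.4]
width: 0.0297
gripper_force: 30.0
```

```bash
python3 f.py
```

```text
F.n 2.6127671645060264 gap -5.650004208451306 lat 0.5553050850963922 ang 0.07199072686308224
```

{"op": "arm_command", "data": {
  "steps": [0,0,0,0,0,0,255,0,0,0,0,0,0,255]
}}

```text
time_s: 9.12
eef_pos: [0.5172, 0.045, 0.2621]
tcp_rot: [-0.171, 0.762, -0.574, 0.248]
contact_force: [-2.0, 1.7, 3.3]
width: 0.0297
gripper_force: 30.0
```

```bash
python3 f.py; python3 - <<'E'
from h import *
f=[]
sc=bot.camera("scene");f.append(bot.observe()["contact_force"]@n)
for i in range(3): bot.camera("wrist");f.append(bot.observe()["contact_force"]@n)
print(f)
u,v=394,222
cv2.imwrite("pics/z5.png",cv2.resize(sc["img"][v-35:v+35,u-40:u+40],None,fx=8,fy=8,interpolation=cv2.INTER_CUBIC))
E
```

```text
F.n 3.8994333971136963 gap -5.58710749114406 lat 0.5374542628510893 ang 0.0735303177076537
[np.float64(3.681962671543239), np.float64(4.109319327696846), np.float64(3.9392514357403092), np.float64(3.6024611816238465)]
```

View pics/z5.png

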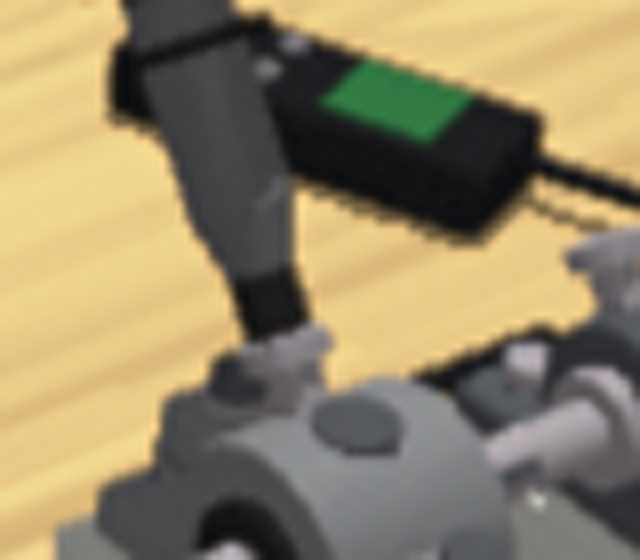

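The picture shows the sleeve just above the stud face with the tip pushed in, near the centre of the head. About 4.8 N after the weight offset means roughly 5.5 mm of travel. Holding.

{"op": "arm_command", "data": {
  "steps": [0,0,0,0,0,0,255,0,0,0,0,0,0,255,0,0,0,0,0,0,255,0,0,0,0,0,0,255,0,0,0,0,0,0,255,0,0,0,0,0,0,255,0,0,0,0,0,0,255,0,0,0,0,0,0,255]
}}

```text
time_s: 9.98
eef_pos: [0.5172, 0.045, 0.2619]
tcp_rot: [-0.171, 0.762, -0.574, 0.248]
contact_force: [-2.0, 0.9, 3.7]
width: 0.0291
gripper_force: 30.0
```

{"op": "arm_command", "data": {
  "steps": [0,0,0,0,0,0,255,0,0,0,0,0,0,255,0,0,0,0,0,0,255,0,0,0,0,0,0,255,0,0,0,0,0,0,255,0,0,0,0,0,0,255,0,0,0,0,0,0,255,0,0,0,0,0,0,255]
}}

```text
time_s: 10.65
eef_pos: [0.5171, 0.0449, 0.2618]
tcp_rot: [-0.171, 0.762, -0.574, 0.248]
contact_force: [-1.3, 2.6, 3.5]
width: 0.0292
gripper_force: 30.0
```

{"op": "arm_command", "data": {
  "steps": [0,0,0,0,0,0,255,0,0,0,0,0,0,255,0,0,0,0,0,0,255,0,0,0,0,0,0,255,0,0,0,0,0,0,255,0,0,0,0,0,0,255,0,0,0,0,0,0,255]
}}

```text
time_s: 11.23
eef_pos: [0.5171, 0.0449, 0.2618]
tcp_rot: [-0.171, 0.762, -0.574, 0.248]
contact_force: [-1.1, 1.5, 3.5]
width: 0.0293
gripper_force: 30.0
```

{"op": "arm_command", "data": {
  "steps": [0,0,0,0,0,-0.02,255,0,0,0,0,0,-0.05,255,0,0,0,0,0,-0.09,255,0,0,0,0,0,-0.14,255,0,0,0,0,0,-0.18,255,0,0,0,0,0,-0.21,255,0,0,0,0,0,-0.23,255,0,0,0,0,0,-0.23,255]
}}

```text
time_s: 11.9
eef_pos: [0.4496, 0.0468, 0.3551]
tcp_rot: [-0.169, 0.762, -0.574, 0.247]
contact_force: [-0.2, 0.2, -2.0]
width: 0.0294
gripper_force: 30.0
```

```bash
python3 -c "
from h import *
go([.5306,-.3712,.34],frame(np.array([0,0,-1.]),GY))"
```

```text
row [-0.3708 -0.1132  0.0342] [0.8314 0.1248 0.139 ]
```

{"op": "arm_command", "data": {
  "steps": [0,0,0,0.05,0.0075,0.0084,255,0,0,0,0.13,0.019,0.022,255,0,0,0,0.21,0.031,0.035,255,-0.07,-0.02,0.006,0.29,0.043,0.049,255,-0.14,-0.043,0.013,0.37,0.055,0.062,255,-0.21,-0.064,0.019,0.45,0.067,0.075,255,-0.28,-0.085,0.026,0.53,0.079,0.089,255,-0.34,-0.104,0.031,0.61,0.091,0.102,255]
}}

```text
time_s: 12.57
eef_pos: [0.5066, -0.2428, 0.3441]
tcp_rot: [-0.017, 0.783, -0.622, 0.022]
contact_force: [1.6, 1.3, -0.5]
width: 0.0293
gripper_force: 30.0
```

```bash
python3 -c "
from h import *
go([.5306,-.3712,.34],frame(np.array([0,0,-1.]),GY))"
```

```text
row [-0.0349 -0.008   0.0027] [0.2609 0.0117 0.0109]
```

{"op": "arm_command", "data": {
  "steps": [-0.035,-0.008,0.003,0.08,0.004,0.004,255,-0.035,-0.008,0.003,0.15,0.007,0.007,255,-0.035,-0.008,0.003,0.21,0.01,0.01,255,-0.035,-0.008,0.003,0.25,0.012,0.011,255,-0.035,-0.008,0.003,0.261,0.012,0.011,255,-0.035,-0.008,0.003,0.261,0.012,0.011,255,-0.035,-0.008,0.003,0.261,0.012,0.011,255,-0.035,-0.008,0.003,0.261,0.012,0.011,255]
}}

```text
time_s: 13.23
eef_pos: [0.5312, -0.3676, 0.3413]
tcp_rot: [-0.001, 0.782, -0.623, 0.003]
contact_force: [0.2, 0.6, -1.3]
width: 0.0296
gripper_force: 30.0
```

```bash
python3 - <<'E'
from h import *
# fresh: is the probe still where we think in the hand? compare silhouette with lift pose (same relative view)
p=bot.camera("wrist");print([ (o["conf"],o["box"]) for o in bot.cut_out("probe",p)[:1]])
sc=bot.camera("scene");P,r=pose();print([(o["conf"],o["box"]) for o in bot.cut_out("probe",sc)[:1]],"tip pred",proj(sc,P+r.apply([0,0,.111])))
print(np.degrees(np.arccos(-r.apply([0,0,1])[2])));go([.5306,-.3712,.34],frame(np.array([0,0,-1.]),GY));go([.5306,-.3712,.1283],frame(np.array([0,0,-1.]),GY))
E
```

```text
[(0.63, [277.9, 227.3, 356.8, 394.6])]
[(0.95, [179.9, 191.1, 205.8, 266.6])] tip pred [201.17130117 266.84082743]
0.5306225061488032
row [-0.0048 -0.0037  0.0021] [0.0066 0.0036 0.0055]
row [-0.0048 -0.0037  0.0021] [0.0042 0.0068 0.4288]
```

{"op": "arm_command", "data": {
  "steps": [-0.005,-0.004,0.002,0.006,0.004,0.03,255,-0.005,-0.004,0.002,0.006,0.005,0.08,255,-0.005,-0.004,0.002,0.005,0.005,0.13,255,-0.005,-0.004,0.002,0.005,0.005,0.17,255,-0.005,-0.004,0.002,0.005,0.005,0.2,255,-0.005,-0.004,0.002,0.005,0.005,0.21,255,-0.005,-0.004,0.002,0.005,0.005,0.21,255,-0.005,-0.004,0.002,0.005,0.005,0.21,255]
}}

```text
time_s: 14.1
eef_pos: [0.5308, -0.3722, 0.2373]
tcp_rot: [0.0, 0.781, -0.624, -0.0]
contact_force: [-0.0, -0.4, -0.7]
width: 0.0293
gripper_force: 30.0
```

```bash
python3 - <<'E'
from h import *
P,r=pose();print(P,np.degrees(np.arccos(-r.apply([0,0,1])[2])));go([.5306,-.3712,.1283],frame(np.array([0,0,-1.]),GY))
E
```

```text
[ 0.53078309 -0.37219349  0.23734497] 0.05609007376130029
row [ 0.0006  0.0001 -0.0005] [-0.002  -0.0003  0.2181]
```

Lower it into the tube, slowly, stopping 8 mm short to check the force.

{"op": "arm_command", "data": {
  "steps": [0,0,0,-0.002,0,0.02,255,0,0,0,-0.002,0,0.05,255,0,0,0,-0.002,0,0.08,255,0,0,0,-0.002,0,0.11,255,0,0,0,-0.002,0,0.14,255,0,0,0,-0.002,0,0.17,255,0,0,0,-0.002,0,0.195,255,0,0,0,-0.002,0,0.202,255]
}}

```text
time_s: 14.77
eef_pos: [0.5294, -0.3703, 0.134]
tcp_rot: [0.0, 0.781, -0.624, -0.002]
contact_force: [-0.4, -0.7, -2.0]
width: 0.0296
gripper_force: 30.0
```

```bash
python3 -c "
from h import *
go([.5306,-.3712,.1283],frame(np.array([0,0,-1.]),GY));print(bot.observe()['contact_force'])"
```

```text
row [ 0.0019  0.0019 -0.001 ] [ 0.0022 -0.002   0.0115]
[-0.3509686  -0.69284229 -1.95766262]
```

{"op": "arm_command", "data": {
  "steps": [0,0,0,0,0,0.004,255,0,0,0,0,0,0.008,255,0,0,0,0,0,0.01,255,0,0,0,0,0,0.012,255,0,0,0,0,0,0.012,255,0,0,0,0,0,0.012,255]
}}

```text
time_s: 15.27
eef_pos: [0.5304, -0.3711, 0.1305]
tcp_rot: [0.0, 0.781, -0.624, -0.0]
contact_force: [-0.4, 0.7, -2.2]
width: 0.0294
gripper_force: 30.0
```

{"op": "arm_command", "data": {
  "steps": [0,0,0,0,0,0.002,255,0,0,0,0,0,0.004,255,0,0,0,0,0,0.006,255,0,0,0,0,0,0.006,255,0,0,0,0,0,0.006,255,0,0,0,0,0,0.006,255]
}}

```text
time_s: 15.77
eef_pos: [0.5303, -0.3711, 0.1278]
tcp_rot: [0.0, 0.781, -0.624, -0.0]
contact_force: [-1.3, 2.1, 4.3]
width: 0.0292
gripper_force: 30.0
```

The collar is seated: the force turned upward to about 4 N at the original height. Release.

{"op": "arm_command", "data": {
  "steps": [0,0,0,0,0,-0.001,200,0,0,0,0,0,-0.001,150,0,0,0,0,0,-0.001,100,0,0,0,0,0,-0.001,50,0,0,0,0,0,-0.001,0,0,0,0,0,0,-0.001,0,0,0,0,0,0,-0.001,0,0,0,0,0,0,-0.001,0]
}}

```text
time_s: 16.43
eef_pos: [0.5302, -0.371, 0.1274]
tcp_rot: [0.0, 0.781, -0.624, -0.001]
contact_force: [-0.4, 0.4, -0.1]
width: 0.0681
gripper_force: 0.0
```

{"op": "arm_command", "data": {
  "steps": [0,0,0,0,0,0,0,0,0,0,0,0,0,0,0,0,0,0,0,-0.02,0,0,0,0,0,0,-0.07,0,0,0,0,0,0,-0.13,0,0,0,0,0,0,-0.2,0,0,0,0,0,0,-0.27,0,0,0,0,0,0,-0.33,0]
}}

```text
time_s: 17.1
eef_pos: [0.5305, -0.3713, 0.2964]
tcp_rot: [0.0, 0.781, -0.624, 0.001]
contact_force: [1.1, -1.4, 0.2]
width: 0.0875
gripper_force: 0.0
```

{"op": "arm_command", "data": {
  "steps": [0,0,0,0,0,-0.02,0,0,0,0,0,0,-0.02,0,0,0,0,0,0,-0.02,0,0,0,0,0,0,-0.02,0]
}}

```text
time_s: 17.43
eef_pos: [0.5297, -0.3705, 0.3005]
tcp_rot: [0.0, 0.781, -0.624, -0.003]
contact_force: [0.0, -0.5, 0.3]
width: 0.0869
gripper_force: 0.0
```

```bash
python3 - <<'E'
from h import *
p=bot.camera("wrist");sc=bot.camera("scene");print(pose()[0],bot.observe()["width"])
for q in(p,sc):
    for k in("probe","thermometer","lamp"): print(k,[(round(o["conf"],2),o["box"]) for o in bot.cut_out(k,q)[:1]])
a=np.hstack([p["img"][130:370,200:440],sc["img"][230:350,150:310].repeat(2,0).repeat(2,1)]);cv2.imwrite("pics/end.png",a)
E
```

```text
[ 0.52976152 -0.37065579  0.3001661 ] 0.08728394555498907
probe [(0.86, [293.6, 186.0, 338.7, 245.4])]
thermometer [(0.78, [296.7, 258.3, 341.1, 327.4])]
lamp [(0.9, [294.7, 321.9, 341.6, 392.3])]
probe [(0.85, [195.6, 281.4, 218.4, 326.4])]
thermometer [(0.76, [224.0, 265.2, 250.1, 306.4])]
lamp [(0.83, [250.4, 247.0, 277.4, 289.6])]
```

View pics/end.png

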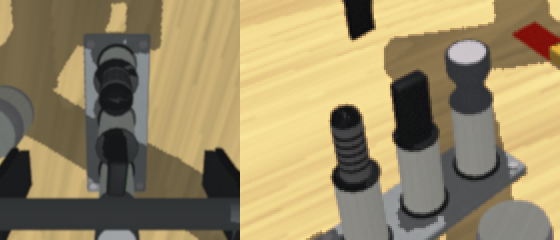

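The final picture shows the probe upright in its own tube, its collar on the rim. The neighbours are unmoved and the open gripper is well above.

```bash
python3 -c "
from rig import bot
print(bot.hand_in())"
```

```text
the job is handed in; nothing more can be done
None
```

The probe was pressed square on the split bearing's stud, its tip about 5.5 mm in (estimated from force and position), for over two seconds; it is back home in its own tube and released, and the job is handed in, though the hand-in gave no verdict.

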